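# Pack the sample transport tray

### The arm

A 6-joint arm with a two-finger parallel gripper is mounted at the origin on the work surface. World frame = base frame: x ahead of the robot, y to its left, z up, the work surface at z = 0. Lengths are in mm, angles in rad, forces in N, time in s.
With the tool pointing down it reaches from about 250 to 775 mm from the base axis. Payload 8.9 kg.
Tool frame: the origin (TCP) lies midway between the tips of the shut fingers; the grasp point (between the pads) lies 19 mm behind it (tcp_to_grasp is the distance from the TCP to the grasp point, in mm); z points along the fingers, y is the line along which they close (so a half turn about z gives the same grasp; the last joint's range is limited). The gripper opens to 85 mm and grips with 20 to 120 N. Pads are 22 mm wide; open, the fingers measure 114 mm over their backs; the gripper's body (76 mm by 85 mm) begins 54 mm behind the grasp point. The pads swing forward as they close: fully open they stand 13 mm farther back than shut.
Start: joints at [-1.358, 0.291, -0.153, 1.127, 0, 1.431], TCP at [180.91, -492.844, 231.305] pointing down, gripper open.
Joint ranges: [-2.52, 2.52], [-0.91, 1.74], [-1.3, 1.37], [-1.96, 2.02], [-1.52, 1.47], [-3.14, 3.14]. Speed limits (rad/s): [2.22, 2.22, 2.79, 3.14, 3.14, 3.14].

### API

Orientations are given as a unit quaternion [x, y, z, w].
In Python, from station import * gives the robot as it stands.
- The arm moves only by the tool step_arm, never from a script. Its arguments are lists of equal length, an entry for each row: "slide": the shift along the world's x, y, z in m, a list of three; "twist": the turn about the world's z in degrees; "jaw": the opening, from 0 (shut) to 1 (fully open). A call has 1 to 12 rows; each row shifts and turns the commanded pose from where the row before left it; what a row does not reach is not made up. A row lasts 1/8 s, in which the tool goes at most 62.5 mm and 10.7 degrees, less where a joint would pass 70% of its speed; a pose out of reach is approached as far as the arm can. A call is refused whole if a number of a shift passes 0.0625 or a number of a turn 10.7, either way. A call with a gripper value outside its range is refused whole. The fingers move at their own pace and stop on an object; "newtons" is the grip in N (left out, the last holds). Time passes only in rows, so rows that do not move let the fingers close. It gives the time, the measured TCP pose, the force, the opening and the grip force at its end, in the units of the state.
- get_state(): the state, without advancing time (a new reading comes with each control period).
- snapshot(name): name is "scene" or "top" or "wrist"; returns the picture (384x512x3 uint8, red, green, blue); there is no depth.
- get_calibration(name): a dict with "fx", "fy", "cx", "cy" (pixels), "D" ([k1, k2, p1, p2, k3] as OpenCV has them; the pictures are not rectified), "R" (3x3) and "t" (3): a world point X has camera coordinates R X + t. Camera axes: x right, y down, z forward; pixel columns grow to the right and rows downward; lengths in mm; the calibration is good to about 2 mm. A picture is of the moment at which its call begins: read the wrist's pose just before it. get_calibration takes no time and is no camera call; for the wrist camera it gives the pose at the moment of the call.
- job_done(): hands the job in; it is judged then, once.
The state is a dict: "time_s": time; "qpos": joint angles; "qvel": joint speeds; "tau": joint torques, N m; "tcp_pos": TCP position; "eef_rot": TCP orientation; "force": force on the tool from outside, world axes, zero at the start; "wrist_torque": the same for the moment, N m; "finger_gap": finger opening in mm; "grasp_force": force on a finger pad.
Only numpy, scipy, OpenCV 4.12 (cv2) and the standard library are available. Lean on these libraries where they do the work, as an engineer would, in place of code of your own. Each camera call takes 0.05 s, during which the arm holds its last target. There are 200 camera calls.

### The job

Pack the low white tray for the courier: in one upright row between its two fixed end pieces stand the amber jar next to the aluminium cooling block, then the thick foam brick, then the carton, and the thin foam brick in the gap left between the carton and the tube rack, all square to the tray and evenly close together. Lay the flat case centred on top of the carton, lengthwise the same way as the carton. Keep the jar upright all the time, and leave the beaker and the green rack where they are.

Things in the scene. Friction and masses are not known exactly. Their poses are not given: they have to be found in the camera images.
- tray: Low white tray, fixed, outside 78 (x) x 250 (y) mm, walls 6 mm thick, their tops 24 mm above the bench; floor 6 mm thick. Origin: centre of its underside. The row runs along its y. Inside 66 mm wide; the row between the end pieces is 170 mm long (y -85 to +85), for 146 mm of things, so 5 mm free at each joint. Fingers do not fit inside the long walls: hold things across the row, at half height or above.
- coolblock_center (a point): Bare aluminium cooling block with four open dark wells, 46 (x) x 34 (y, along the row) x 34 mm high, fixed at one end of the tray (either end: at tray y = +102 or -102 mm), same axes as the tray up to a half turn. Point: its centre, 23 mm above the bench.
- tuberack_center (a point): Small grey tube rack with three short capped tubes standing in it, 46 (x) x 34 (y, along the row) mm, 42 mm high over the caps, fixed at the tray's other end. Point: on its centre line, 23 mm above the bench.
- jar_center (a point): Round amber glass sample jar with paper label and black lid, diameter 50 mm over its full height, 80 mm high, up to 0.21 kg, standing loose on the bench. Point: its centre, 40 mm above its underside; z up.
- carton_center (a point): Upright white reagent carton with a brown band, 54 (x) x 34 (y) x 84 (z) mm, loose. Point: its centre, 42 mm above its underside. In the tray its x goes along tray x (either way round), so that it takes 34 mm of the row.
- thick_center (a point): Thick dark grey firm foam brick, 54 (x) x 40 (y) x 76 (z) mm, standing loose. Point: its centre, 38 mm above its underside. In the tray its x goes along tray x (either way round).
- thin_center (a point): Thin dark grey firm foam brick, 54 (x) x 22 (y) x 76 (z) mm, standing loose. Point: its centre, 38 mm above its underside. In the tray its x goes along tray x (either way round).
- case_center (a point): Small flat plastic case, grey with a white lid and a steel latch, closed, 56 (x, length) x 32 (y) x 26 (z) mm, lying loose. Point: its centre, 13 mm above its underside. On top of the carton its centre is 103 mm above the bench.
- beaker_center (a point): Bystander: empty glass beaker, diameter 72 mm, 95 mm high, standing loose to the left of the tray. Point: its centre, half-way up. Leave it.
- greenrack_center (a point): Bystander: green tube rack, 70 (x) x 150 (y) x 50 mm, loose, to the right of the tray, with a few tubes standing 18 mm out of it. Point: its centre, 25 mm above its underside. Leave it.
Things that resemble listed ones, but are neither listed nor needed, are in the scene too. Leave any pink or purple look-alike of the part that bears thick_center alone.

How it is judged (in metres and radians):
At the end, for the whole second after the job is handed in: Block, jar, thick brick, carton, thin brick, rack in this order: on the tray floor (5 mm), upright (0.12 rad), within 12 mm of the tray's long centre line, square (0.3 rad), gaps under 18 mm; case flat on the carton, centred (13 mm), aligned (0.35 rad). All released and at rest (x of jar_center in the frame of tray between -0.012 and 0.012 m and height (world z) of jar_center between 0.041 and 0.052 m and angle between each of jar_center, thick_center, carton_center, thin_center, case_center's own z axis and vertical below 0.12 rad and x of thick_center in the frame of tray between -0.012 and 0.012 m and height (world z) of thick_center between 0.039 and 0.05 m and angle between the x axis of each of thick, carton, thin and the x axis of tray, either way round below 0.3 rad and x of carton_center in the frame of tray between -0.012 and 0.012 m and height (world z) of carton_center between 0.043 and 0.054 m and x of thin_center in the frame of tray between -0.012 and 0.012 m and height (world z) of thin_center between 0.039 and 0.05 m and horizontal distance between jar_center and coolblock_center below 0.06 m and horizontal distance between thick_center and jar_center below 0.063 m and horizontal distance between carton_center and thick_center below 0.055 m and horizontal distance between thin_center and carton_center below 0.046 m and horizontal distance between thin_center and tuberack_center below 0.046 m and horizontal distance between case_center and carton_center below 0.013 m and height (world z) of case_center between 0.098 and 0.109 m and angle between the x axis of case and the x axis of carton, either way round below 0.35 rad and linear speed of each of jar, thick, carton, thin, case below 0.02 m/s and angular speed of each of jar, thick, carton, thin, case below 0.2 rad/s); the robot touches nothing.
It fails at once if the jar is tipped over 0.5 rad (angle between jar_center's own z axis and vertical above 0.5 rad).
It fails at once if the beaker or the green rack is moved over 30 mm (distance of any of beaker_center, greenrack_center from where it was at the start of the episode above 0.03 m).
It also fails if it takes over 125 s, if anything falls off the work surface, if the arm or the gripper's body presses on something with over 40 N, if the wrist force passes 120 N, or if a joint passes its speed limit or range.

## Working session

There is one attempt and no reset: what is moved stays moved. The work goes in short steps, Python scripts to look and compute and a tool call to move; the robot and the scene stay as the last step left them, time stands still between calls to the robot, and variables do not carry over. Pictures are saved under pics/ and viewed, at most 14 in all, crops included, and the job is handed in when it is done.

Besides the shell and the picture viewer there is one more tool, called after "Emit:" in YAML: its name, and indented under it one key for each argument. step_arm: Moves the arm, as the interface text tells. Its arguments: {"type":"object","properties":{"slide":{"type":"array","items":{"type":"array","items":{"type":"number"}}},"twist":{"type":"array","items":{"type":"number"}},"jaw":{"type":"array","items":{"type":"number"}},"newtons":{"type":"number"}},"required":["slide","twist","jaw"]}

```bash
mkdir -p pics && ls && python3 - <<'E'
from station import *
import cv2,numpy as np
s=get_state();print({k:np.round(v,3).tolist() for k,v in s.items()})
for n in("top","scene"):
    c=get_calibration(n);print(n,{k:np.round(v,4).tolist() for k,v in c.items()})
    cv2.imwrite(f"pics/{n}0.png",snapshot(n)[:,:,::-1])
E
```

```text
pics
{'time_s': 0.0, 'qpos': [-1.358, 0.291, -0.154, 1.127, 0.0, 1.432], 'qvel': [0.001, 0.0, 0.001, 0.0, -0.001, 0.0], 'tau': [-0.0, -53.715, 33.137, 0.016, -0.0, -0.0], 'tcp_pos': [180.83, -492.423, 230.735], 'eef_rot': [0.985, 0.175, -0.0, -0.001], 'force': [0.153, 0.775, -0.709], 'wrist_torque': [0.019, -0.02, -0.065], 'grasp_force': 0.0, 'finger_gap': 85.378}
top {'fx': 394.2679, 'fy': 394.2679, 'cx': 255.897, 'cy': 188.9919, 'D': [0.0479, 0.0, 0.0, 0.0, 0.0], 'R': [[-0.0207, -0.9991, -0.0369], [-0.9955, 0.024, -0.0917], [0.0925, 0.0348, -0.9951]], 't': [25.98, 522.6819, 1121.7205]}
scene {'fx': 466.1488, 'fy': 466.1488, 'cx': 254.5619, 'cy': 189.5395, 'D': [0.0494, 0.0, 0.0, 0.0, 0.0], 'R': [[0.0871, 0.9962, -0.006], [0.8472, -0.0772, -0.5256], [-0.5241, 0.0406, -0.8507]], 't': [-25.7058, -407.8898, 1454.6912]}
```

View pics/top0.png

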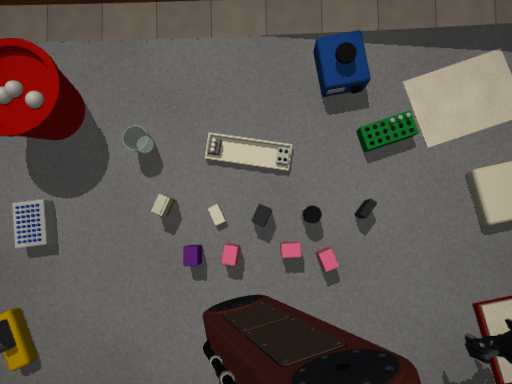

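View pics/scene0.png

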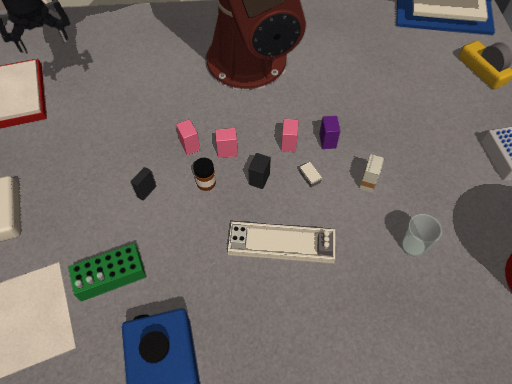

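Top view: tray (249,152), with the cooling block at its right end (284,156) and the tube rack at its left end (213,146). Carton (162,205), case (217,215), dark brick (262,215), jar (312,214), thin brick (366,209).
Candidates for the thick brick: dark (262,215), purple (193,255), pink (231,254), (291,250) and (328,260). I choose the dark grey one at (262,215) and check it in a close crop.

```bash
cat > h.py <<'E'
from station import *
import cv2,numpy as np
def plane(c,uv,z):
    K=np.array([[c['fx'],0,c['cx']],[0,c['fy'],c['cy']],[0,0,1]])
    p=cv2.undistortPoints(np.float64(uv).reshape(-1,1,2),K,np.float64(c['D'])).reshape(-1,2)
    R=np.array(c['R']);t=np.array(c['t']).ravel();o=-R.T@t
    d=np.c_[p,np.ones(len(p))]@R
    return (o+d*((z-o[2])/d[:,2])[:,None])
def proj(c,X):
    K=np.array([[c['fx'],0,c['cx']],[0,c['fy'],c['cy']],[0,0,1]])
    return cv2.projectPoints(np.float64(X).reshape(-1,1,3),cv2.Rodrigues(np.array(c['R']))[0],np.float64(c['t']),K,np.float64(c['D']))[0].reshape(-1,2)
def shot(name,fn,scale=1):
    c=get_calibration(name);im=np.ascontiguousarray(snapshot(name)[:,:,::-1])
    cv2.imwrite(fn,im if scale==1 else cv2.resize(im,None,fx=scale,fy=scale,interpolation=cv2.INTER_CUBIC))
    np.save(fn+'.npy',{k:np.array(v) for k,v in c.items()},allow_pickle=True)
    return c,im
E
python3 - <<'E'
from h import *
im=cv2.imread('pics/top0.png')
a=im[120:280,140:400]
cv2.imwrite('pics/crop0.png',cv2.resize(a,None,fx=3,fy=3,interpolation=cv2.INTER_CUBIC))
c=get_calibration('top')
for n,uv,z in[('tray',(249,152),24),('cool',(284,156),40),('rack',(213,146),44),('carton',(162,205),60),('case',(217,215),26),('thick',(262,215),60),('jar',(312,214),80),('thin',(366,209),60),('beaker',(137,138),90)]:
    print(n,plane(c,uv,z).round(0))
print(get_calibration('wrist'))
E
```

```text
tray [[633.  32.  24.]]
cool [[615. -69.  40.]]
rack [[649. 135.  44.]]
carton [[481. 279.  60.]]
case [[450. 128.  26.]]
thick [[446.  -3.  60.]]
jar [[ 446. -140.   80.]]
thin [[ 457. -290.   60.]]
beaker [[668. 341.  90.]]
{'fx': 283.5603647524802, 'fy': 283.5603647524802, 'cx': 255.76798843897672, 'cy': 188.8238015956269, 'D': array([-0.00768552,  0.        ,  0.        ,  0.        ,  0.        ]), 'R': array([[ 0.34522856, -0.938517  , -0.00175441],
       [-0.90449886, -0.33321275,  0.26617864],
       [-0.25039777, -0.09030561, -0.96392212]]), 't': array([-523.17005996,  -34.92748516,  378.78042435])}
```

View pics/crop0.png

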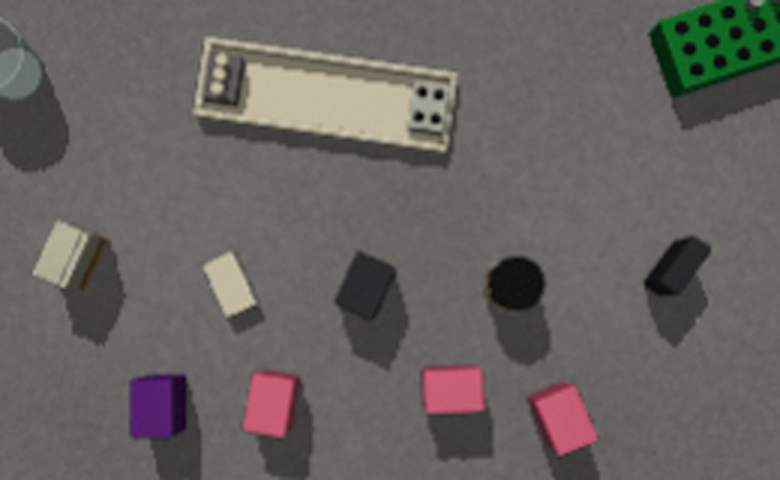

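The crop shows the dark grey 54x40 box at crop (366,285), different from the pink and purple ones. So the choice stands. Next I measure the coarse poses from the corners.

```bash
python3 - <<'E'
from h import *
c=get_calibration('top')
im=cv2.imread('pics/top0.png')
def rect(n,pts,z):
    uv=np.float64(pts)/3+[140,120]-[1/3,1/3]
    P=plane(c,uv,z)[:,:2]; (cx,cy),(w,h),a=cv2.minAreaRect(P.astype(np.float32))
    if w<h:w,h,a=h,w,a-90
    print(n,np.round([cx,cy],1),'size',round(w,1),round(h,1),'long axis deg',round((a+90)%180-90,1))
rect('tray',[(207,38),(457,73),(445,150),(196,115)],24)
rect('cool',[(415,82),(448,85),(442,133),(409,128)],40)
rect('rack',[(210,52),(245,57),(239,104),(203,99)],40)
rect('carton',[(62,222),(91,231),(68,287),(35,275)],84)
rect('case',[(203,263),(232,252),(256,303),(229,317)],26)
rect('thick',[(358,251),(396,268),(372,319),(336,290)],76)
rect('thin',[(688,236),(708,247),(672,295),(646,285)],76)
print('jar',plane(c,[(140+516/3,120+283/3)],80).round(1))
# dark mask fits
g=im.max(2)
E
```

```text
tray [635.7  34.7] size 248.2 77.3 long axis deg 80.3
cool [617.3 -65. ] size 46.9 31.9 long axis deg -8.6
rack [651.  131.4] size 46.8 35.3 long axis deg -9.0
carton [482.4 276.2] size 56.1 32.6 long axis deg -22.5
case [453.  130.5] size 58.0 29.8 long axis deg 25.2
thick [4.48e+02 1.00e-01] size 51.7 41.2 long axis deg -26.6
thin [ 458.2 -284.8] size 61.6 23.8 long axis deg -38.6
jar [[ 444.8 -139.6   80. ]]
```

Emit:
step_arm:
  slide:
    - [0.044,0.059,-0.005]
    - [0.044,0.059,-0.005]
    - [0.044,0.059,-0.01]
    - [0.044,0.059,-0.01]
    - [0.044,0.059,-0.01]
    - [0.044,0.058,-0.01]
    - [0,0,0]
  twist: [10.1,10.1,10.1,10.1,10,10,0]
  jaw: [1,1,1,1,1,1,1]
  newtons: 40

```text
time_s: 0.98
tcp_pos: [405.2, -190.8, 188.3]
eef_rot: [0.76, 0.65, 0.0, -0.001]
force: [-0.5, -0.3, -0.8]
finger_gap: 85.6
grasp_force: 0.0
```

```bash
python3 - <<'E'
from h import *
c,im=shot('wrist','pics/w1.png')
s=get_state();print(s['tcp_pos'],s['eef_rot'],s['time_s'])
E
```

```text
[ 404.4755951  -192.67119033  188.62495121] [ 7.61537981e-01  6.48120035e-01 -1.85342012e-04 -5.37430652e-04] 1.025
```

View pics/w1.png

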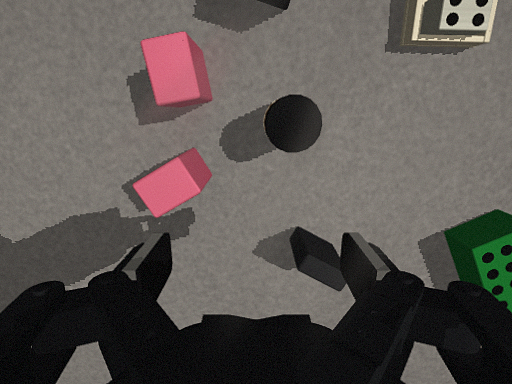

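The wrist view shows the jar's black lid as a round disc at (293,123), the thin brick at (318,258), two pink look-alikes at (175,70) and (172,182), and the cooling block at top right.

```bash
cat >> h.py <<'E'
def load(fn): return np.load(fn+'.npy',allow_pickle=True).item(),cv2.imread(fn)
def blob(m,uv):
    n,l=cv2.connectedComponents(m.astype(np.uint8)); return (l==l[int(uv[1]),int(uv[0])]).astype(np.uint8)
def yaw():
    q=get_state()['eef_rot'];return np.degrees(2*np.arctan2(q[1],q[0]))
E
python3 - <<'E'
from h import *
c,im=load('pics/w1.png')
m=blob(im.max(2)<40,(293,123));k=cv2.findContours(m,0,1)[0][0];h=cv2.convexHull(k).reshape(-1,2)
P=plane(c,h,80)[:,:2]
print(m.sum(),cv2.minEnclosingCircle(P.astype(np.float32)),h.min(0),h.max(0),yaw())
print(get_state()['tcp_pos'])
E
```

```text
1808 ((444.74383544921875, -138.40628051757812), 24.296504974365234) [265  95] [314 151] 80.8000359722979
[ 404.4755951  -192.67119033  188.62495121]
```

```bash
python3 - <<'E'
from h import *
c,im=load('pics/w1.png')
for t in(40,55,65):
    m=blob(cv2.GaussianBlur(im,(3,3),0).max(2)<t,(293,123));k=max(cv2.findContours(m,0,1)[0],key=len);h=cv2.convexHull(k).reshape(-1,2)
    print(t,m.sum(),cv2.minEnclosingCircle(plane(c,h,80)[:,:2].astype(np.float32)),h.min(0),h.max(0))
print(plane(c,[(293,123)],80),im[123,255:330:3].max(1))
E
```

```text
40 1809 ((444.6265563964844, -138.52023315429688), 23.997411727905273) [265  95] [312 151]
55 2544 ((444.8243103027344, -138.87278747558594), 24.601409912109375) [264  95] [320 151]
65 2596 ((445.173095703125, -138.41197204589844), 24.98110008239746) [264  95] [321 151]
[[ 445.49733306 -138.16649996   80.        ]] [ 79  71  75  53  20  16  25  19  25  24  18  30  30  32  31  34  40  41
  48  51  52  57  35 118 127]
```

Emit:
step_arm:
  slide:
    - [0.02,0.027,-0.03]
    - [0.021,0.027,-0.03]
    - [0,0,-0.04]
    - [0,0,-0.035]
    - [0,0,-0.02]
    - [0,0,0]
    - [0,0,0]
  twist: [0,0,0,0,0,0,0]
  jaw: [1,1,1,1,1,1,1]

```text
time_s: 1.9
tcp_pos: [445.2, -141.6, 34.8]
eef_rot: [0.763, 0.646, 0.0, 0.0]
force: [-0.0, 0.3, -0.6]
finger_gap: 84.9
grasp_force: 0.0
```

Emit:
step_arm:
  slide:
    - [0,0.003,-0.002]
    - [0,0,0]
    - [0,0,0]
    - [0,0,0]
    - [0,0,0]
    - [0,0,0]
    - [0,0,0.02]
    - [0,0,0.03]
  twist: [0,0,0,0,0,0,0,0]
  jaw: [1,0.5,0.2,0,0,0,0,0]
  newtons: 40

```text
time_s: 2.9
tcp_pos: [444.1, -137.1, 82.1]
eef_rot: [0.763, 0.647, -0.0, -0.001]
force: [0.3, -0.5, -2.2]
finger_gap: 49.2
grasp_force: 42.0
```

Emit:
step_arm:
  slide:
    - [0.03,0.02,0.03]
    - [0.038,0.025,0.02]
    - [0.038,0.025,0]
    - [0.038,0.024,0]
    - [0.038,0.023,0]
    - [0,0,0]
  twist: [0,0,0,0,0,0]
  jaw: [0,0,0,0,0,0]

```text
time_s: 3.65
tcp_pos: [628.8, -18.8, 131.4]
eef_rot: [0.762, 0.647, 0.0, 0.0]
force: [-0.8, 0.2, -1.4]
finger_gap: 48.7
grasp_force: 42.4
```

```bash
python3 - <<'E'
from h import *
s=get_state();print(s['tcp_pos'],yaw(),s['time_s'])
c,im=shot('wrist','pics/w2.png')
E
```

```text
[628.80258797 -18.81125193 131.3944918 ] 80.70282109963993 3.65
```

View pics/w2.png

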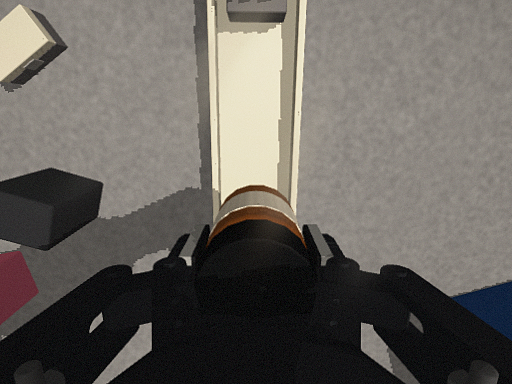

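The wrist view shows the jar held upright above the tray. The tray's long walls run at columns ~208 and ~302 near the top of the picture, and the tube rack face is at (257,18).

```bash
python3 - <<'E'
from h import *
c,im=load('pics/w2.png')
for v in(40,80,120,160):
    print(v,'L',im[v-1:v+2,200:226].mean((0,2)).astype(int),'R',im[v-1:v+2,284:310].mean((0,2)).astype(int))
print('rack col 257',im[0:45,250:264].mean((1,2)).astype(int))
E
```

```text
40 L [ 88  92  91  95  95  90  91  87 189 216 212 211 211 214 211 166 137 166
 205 215 211 211 211 211 211 212] R [148 149 149 150 151 146 150 149 149 152 145  92  78  93 208 222 219 219
 222 228 208 141 133 136 140 141]
80 L [110 108 111 114 115 113 116 114  98 176 210 209 209 211 214 216 169 141
 173 210 217 216 215 215 218 216] R [149 145 149 150 148 147 149 149 159 107  83  76 194 226 221 220 222 227
 206 149 143 145 145 140 141 146]
120 L [ 99 100 103 101  98 105 102  99  94  82 170 216 219 221 201 218 226 164
 127 192 221 222 220 220 221 220] R [149 147 147 147 148 149 155 125  94  80 171 221 222 219 220 226 194 143
 139 144 141 145 147 144 147 145]
160 L [150 104  83  84  87  86  84  85  89  83  76 120 221 224 218 220 225 226
 162 128 181 220 222 219 217 218] R [148 153 150 152 154 142 118  99 158 213 217 213 214 221 182 148 146 149
 147 148 148 149 146 147 145 146]
rack col 257 [106 106 118 123 124 124 123 124 126 126 129 107  93  80  83  83  84  85
  84  85  84  86 118 159 154 153 153 153 153 155 151 158 184 209 220 219
 218 219 219 220 220 221 220 221 221]
```

```bash
python3 - <<'E'
from h import *
c,im=load('pics/w2.png')
V=[40,80,120,160]
L=plane(c,list(zip([207.8,209,210,211.4],V)),24)[:,:2];R=plane(c,list(zip([304.5,302.4,300.3,298.2],V)),24)[:,:2]
print(L.round(1).tolist(),R.round(1).tolist())
d=(L[0]-L[-1])+(R[0]-R[-1]);d/=np.linalg.norm(d);n=np.array([d[1],-d[0]])
print('yaw tray x',np.degrees(np.arctan2(n[1],n[0])),'width',(R-L)@n)
mid=(L.mean(0)+R.mean(0))/2
for z,v in((6,22),(40,11.5)):
    f=plane(c,[(257,v)],z)[0,:2]; ce=mid+d*((f-mid)@d-85); print('centre',z,ce, 'jar target',ce-55.2*d)
ce=np.array([635,34]);print('offset of coarse centre from line',(ce-mid)@n)
E
```

```text
[[610.3, 108.9], [605.1, 79.2], [599.4, 47.4], [593.6, 13.3]] [[686.7, 96.4], [681.5, 66.7], [675.9, 34.9], [669.9, 0.8]]
yaw tray x -9.94876421428863 width [77.45660289 77.37376392 77.47928748 77.25972576]
centre 6 [636.88544616  36.42528234] jar target [627.34868233 -17.94465546]
centre 40 [636.48627111  34.14954993] jar target [626.94950728 -20.22038786]
offset of coarse centre from line -1.4380841549032364
```

Emit:
step_arm:
  slide:
    - [-0.002,0,-0.02]
    - [0,0,-0.03]
    - [0,0,-0.025]
    - [0,0,-0.01]
    - [0,0,-0.005]
    - [0,0,0]
  twist: [0,0,0,0,0,0]
  jaw: [0,0,0,0,0,0]

```text
time_s: 4.45
tcp_pos: [625.1, -20.9, 42.6]
eef_rot: [0.763, 0.646, 0.0, 0.0]
force: [0.4, -0.0, -0.9]
finger_gap: 49.1
grasp_force: 42.4
```

Emit:
step_arm:
  slide:
    - [0.001,0.001,-0.003]
    - [0,0,0]
    - [0,0,0]
    - [0,0,0]
    - [0,0,0]
    - [0,0,0.04]
    - [0,0,0.05]
  twist: [0,0,0,0,0,0,0]
  jaw: [0,0,0.4,1,1,1,1]

```text
time_s: 5.32
tcp_pos: [625.1, -19.5, 129.3]
eef_rot: [0.763, 0.646, -0.001, -0.001]
force: [0.7, 0.6, -0.8]
finger_gap: 85.3
grasp_force: 0.0
```

Emit:
step_arm:
  slide:
    - [-0.041,-0.007,0.02]
    - [-0.041,-0.007,0.02]
    - [-0.041,-0.007,0.02]
    - [-0.041,-0.007,0]
    - [-0.04,-0.007,0]
    - [0,0,0]
  twist: [-4,-4,-4,-3,-2,0]
  jaw: [1,1,1,1,1,1]

```text
time_s: 6.08
tcp_pos: [419.7, -54.6, 189.4]
eef_rot: [0.85, 0.526, -0.0, -0.0]
force: [1.2, -0.6, 0.2]
finger_gap: 85.3
grasp_force: 0.0
```

```bash
python3 - <<'E'
from h import *
s=get_state();print(s['tcp_pos'],yaw(),s['time_s'])
c,im=shot('wrist','pics/w3.png')
E
```

```text
[419.72155251 -54.62958813 189.41814382] 63.47221251865413 6.075
```

View pics/w3.png

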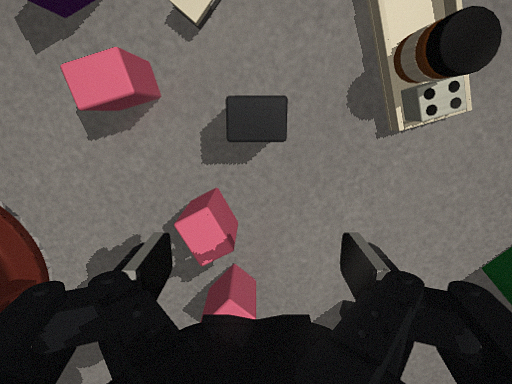

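The dark brick's top face spans (227,96) to (287,141), square to the gripper. The jar stands upright in the tray beside the cooling block.

```bash
cat >> h.py <<'E'
def face(c,m,z):
    h=cv2.convexHull(max(cv2.findContours(m,0,1)[0],key=len)).reshape(-1,2)
    P=plane(c,h,z)[:,:2];(x,y),(w,hh),a=cv2.minAreaRect(P.astype(np.float32))
    if w<hh:w,hh,a=hh,w,a-90
    return np.round([x,y,w,hh,(a+90)%180-90],1)
E
python3 - <<'E'
from h import *
c,im=load('pics/w3.png')
print(im[118,215:300:3].max(1),im[85:150:3,257].max(1))
b=cv2.GaussianBlur(im,(3,3),0).max(2)
for t in(55,65,70): print(t,face(c,cv2.morphologyEx(blob(b<t,(257,118)),2,np.ones((7,7))),76))
print(plane(c,[(227,96),(287,96),(287,141),(228,141)],76).mean(0))
E
```

```text
[ 79  80  72  84  35  51  43  51  46  48  42  45  49  45  50  47  46  49
  43  46  44  51  51  52 112 119 126 116 114] [129 119 124 125  47  55  44  50  54  45  44  50  49  49  40  45  43  45
  39  68  68  74]
55 [ 4.463e+02  4.000e-01  5.310e+01  3.840e+01 -2.650e+01]
65 [ 4.462e+02 -1.000e-01  5.340e+01  3.930e+01 -2.650e+01]
70 [446.1  -0.   53.9  39.3 -26.5]
[ 4.47441407e+02 -1.92722098e-01  7.60000000e+01]
```

Emit:
step_arm:
  slide:
    - [0.013,0.027,-0.03]
    - [0.0135,0.0275,-0.03]
    - [0,0,-0.04]
    - [0,0,-0.035]
    - [0,0,-0.018]
    - [0,0,0]
    - [0,0,0]
  twist: [0,0,0,0,0,0,0]
  jaw: [1,1,1,1,1,1,1]

```text
time_s: 7.0
tcp_pos: [449.6, -0.1, 36.7]
eef_rot: [0.85, 0.527, 0.0, 0.0]
force: [0.6, 0.1, 0.4]
finger_gap: 85.4
grasp_force: 0.0
```

Emit:
step_arm:
  slide:
    - [-0.002,0,0]
    - [0,0,0]
    - [0,0,0]
    - [0,0,0]
    - [0,0,0]
    - [0,0,0]
    - [0,0,0.02]
    - [0,0,0.04]
    - [0.01,0,0.05]
    - [0.04,0,0.04]
  twist: [0,0,0,0,0,0,0,0,0,0]
  jaw: [1,0.5,0.2,0,0,0,0,0,0,0]
  newtons: 40

```text
time_s: 8.25
tcp_pos: [495.9, -0.0, 188.4]
eef_rot: [0.85, 0.527, 0.0, 0.0]
force: [1.3, -0.1, -0.8]
finger_gap: 53.4
grasp_force: 42.4
```

Emit:
step_arm:
  slide:
    - [0.035,0.0075,-0.01]
    - [0.035,0.0075,-0.01]
    - [0.035,0.0075,-0.01]
    - [0.0345,0.007,-0.01]
    - [0,0,0]
    - [0,0,0]
  twist: [4.2,4.2,4.2,4,0,0]
  jaw: [0,0,0,0,0,0]

```text
time_s: 9.0
tcp_pos: [635.2, 29.4, 145.9]
eef_rot: [0.765, 0.644, -0.0, -0.0]
force: [-0.9, -0.7, -0.3]
finger_gap: 53.8
grasp_force: 42.5
```

```bash
python3 - <<'E'
from h import *
for i in range(4):
  s=get_state();print(s['tcp_pos'].round(1),yaw()); im=snapshot('top')
c=get_calibration('top');a=np.ascontiguousarray(im[110:190,180:320,::-1])
cv2.imwrite('pics/t1.png',cv2.resize(a,None,fx=5,fy=5,interpolation=cv2.INTER_CUBIC))
E
```

```text
[635.2  29.4 145.9] 80.11882223540354
[635.2  29.2 146.3] 80.1153721559692
[635.3  29.2 146.6] 80.11752665498592
[635.4  29.2 146.7] 80.1221577392073
```

Emit:
step_arm:
  slide:
    - [0,0,-0.03]
    - [0,0,-0.035]
    - [0,0,-0.025]
    - [0,0,-0.01]
    - [0,0,-0.003]
    - [0,0,0]
    - [0,0,0]
  twist: [0,0,0,0,0,0,0]
  jaw: [0,0,0,0,0,0,0]

```text
time_s: 10.07
tcp_pos: [636.6, 29.3, 44.1]
eef_rot: [0.765, 0.644, 0.001, 0.001]
force: [-0.3, 0.1, -0.5]
finger_gap: 53.5
grasp_force: 42.5
```

Emit:
step_arm:
  slide:
    - [-0.001,0,-0.001]
    - [0,0,0]
    - [0,0,0]
    - [0,0,0]
    - [0,0,0]
    - [0,0,0.03]
    - [0,0,0.05]
    - [0,0,0.04]
  twist: [0,0,0,0,0,0,0,0]
  jaw: [0,0,0.4,1,1,1,1,1]

```text
time_s: 11.08
tcp_pos: [635.0, 29.4, 163.7]
eef_rot: [0.765, 0.644, 0.0, 0.0]
force: [1.2, -0.2, 0.6]
finger_gap: 85.2
grasp_force: 0.0
```

Emit:
step_arm:
  slide:
    - [-0.029,0.032,0.01]
    - [-0.03,0.032,0.01]
    - [-0.03,0.032,0.01]
    - [-0.029,0.032,0]
    - [-0.029,0.032,0]
    - [-0.029,0.032,0]
    - [0,0,0]
  twist: [-2.1,-2.1,-2.1,-2.1,-2.1,-2.1,0]
  jaw: [1,1,1,1,1,1,1]

```text
time_s: 11.95
tcp_pos: [456.9, 223.0, 192.1]
eef_rot: [0.83, 0.557, -0.0, -0.0]
force: [1.1, -0.8, -0.1]
finger_gap: 85.3
grasp_force: 0.0
```

```bash
python3 - <<'E'
from h import *
c,im=shot('wrist','pics/w4.png')
s=get_state();print(s['tcp_pos'],yaw(),s['time_s'])
E
```

```text
[458.24429779 222.13997322 192.15031431] 67.69432906971811 12.0
```

View pics/w4.png

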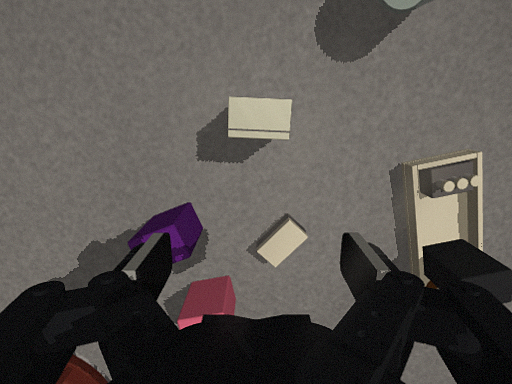

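Carton top is at (229,97) to (292,137) with a line at v≈130. The case lies at (281,240) and the purple look-alike at (170,230).

```bash
python3 - <<'E'
from h import *
c,im=load('pics/w4.png')
print(im[90:145,260].max(1))
b=cv2.GaussianBlur(im,(3,3),0).min(2)
for t in(125,145): print(t,face(c,blob(b>t,(260,113)),84))
for v in(129,132,138):
  P=plane(c,[(229.5,97),(292,99),(290,v),(229,v)],84)[:,:2];print(v,P.mean(0),np.linalg.norm(P-np.roll(P,1,0),axis=1))
P=plane(c,[(290,222),(308,237),(276,267),(258,249)],26);print(P.round(1).tolist())
for t in(140,160,180): print(t,face(c,blob(b>t,(285,243)),26),blob(b>t,(285,243)).sum())
E
```

```text
[114 124 117 112 109 118 118 104 167 199 194 198 190 195 191 195 194 191
 189 189 184 190 185 192 191 192 193 185 189 193 188 187 188 189 188 189
 196 193 201 166  98 140 189 190 192 189 193 193 117  65  69  67  68  68
  69]
125 [484.3 283.   53.2  26.2 -24.9]
145 [484.1 282.9  52.3  25.  -24.8]
129 [484.51153164 282.64721118] [26.48655718 52.75211516 24.86362987 52.90054215]
132 [484.03135187 281.46117872] [29.04655211 52.75211516 27.4182134  53.04522557]
138 [483.06311951 279.0696459 ] [34.20869999 52.75211516 32.57185983 53.3372432 ]
[[471.5, 155.3, 26.0], [484.6, 129.4, 26.0], [435.1, 106.4, 26.0], [423.8, 137.2, 26.0]]
140 [453.  132.6  54.8  30.2  23.9] 1055
160 [430.3 164.3 720.6 473.2 -22.1] 195678
180 [430.3 164.3 720.6 473.2 -22.1] 196608
```

Emit:
step_arm:
  slide:
    - [0.0125,0.028,-0.03]
    - [0.0125,0.0284,-0.03]
    - [0,0,-0.04]
    - [0,0,-0.035]
    - [0,0,-0.015]
    - [0,0,0]
    - [0,0,0]
  twist: [-2,0,0,0,0,0,0]
  jaw: [1,1,1,1,1,1,1]

```text
time_s: 12.88
tcp_pos: [485.1, 277.9, 43.3]
eef_rot: [0.841, 0.541, 0.001, 0.0]
force: [0.2, -0.2, 0.0]
finger_gap: 85.5
grasp_force: 0.0
```

Emit:
step_arm:
  slide:
    - [-0.002,0.001,0]
    - [0,0,0]
    - [0,0,0]
    - [0,0,0]
    - [0,0,0]
    - [0,0,0]
    - [0,0,0.02]
    - [0,0,0.04]
    - [0.01,-0.02,0.05]
    - [0.02,-0.03,0.03]
  twist: [0,0,0,0,0,0,0,0,0,0]
  jaw: [1,0.5,0.2,0,0,0,0,0,0,0]
  newtons: 40

```text
time_s: 14.12
tcp_pos: [512.3, 229.0, 184.4]
eef_rot: [0.84, 0.542, 0.001, 0.0]
force: [2.7, -0.0, -1.5]
finger_gap: 53.6
grasp_force: 42.7
```

```bash
python3 - <<'E'
from h import *
c,im=shot('top','pics/t2.png');s=get_state();print(s['tcp_pos'],yaw(),s['finger_gap'])
cv2.imwrite('pics/t2c.png',cv2.resize(im[110:190,180:320],None,fx=5,fy=5,interpolation=cv2.INTER_CUBIC))
E
```

```text
[516.61025507 225.87225967 187.67943117] 65.49951432170387 53.49113946771829
```

View pics/t2c.png

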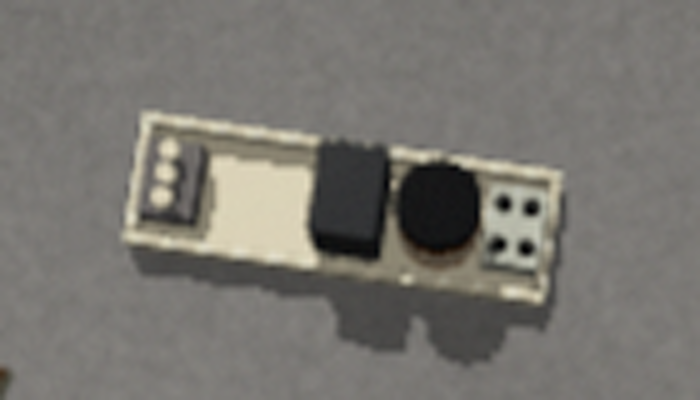

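The jar and the thick brick stand upright and square in the tray. The gap left for the carton and thin brick runs from crop column ~208 to ~312.

```bash
python3 - <<'E'
from h import *
c,im=load('pics/t2.png')
T=np.array([636.3,35.0]);d=np.array([.172,.985]);n=np.array([.985,-.172])
def tr(p,z):
    q=plane(c,np.float64(p)/5+[180,110]-.4,z)[:,:2]-T;return np.c_[q@n,q@d].round(1).tolist()
print('thick',tr([(320,140),(388,148),(378,258),(312,245)],82),'jar',tr([(440,206)],86))
print('ends',tr([(208,150),(205,225)],40),tr([(490,188),(483,262)],40),'tray',tr([(145,110),(563,170),(545,303),(123,242)],24))
E
```

```text
thick [[24.7, 13.1], [25.6, -25.3], [-36.5, -29.1], [-34.6, 8.3]] jar [[-3.3, -59.0]]
ends [[18.4, 81.0], [-25.5, 75.7]] [[19.9, -84.3], [-23.4, -86.7]] tray [[39.8, 124.3], [39.7, -124.8], [-39.4, -125.8], [-39.9, 124.4]]
```

Emit:
step_arm:
  slide:
    - [0.025,-0.031,-0.005]
    - [0.025,-0.031,-0.005]
    - [0.025,-0.031,-0.01]
    - [0.025,-0.031,-0.01]
    - [0.0255,-0.032,-0.01]
    - [0,0,0]
    - [0,0,0]
  twist: [3,3,3,3,2.6,0,0]
  jaw: [0,0,0,0,0,0,0]

```text
time_s: 15.05
tcp_pos: [636.8, 73.1, 141.6]
eef_rot: [0.765, 0.644, -0.0, -0.001]
force: [-0.5, 0.4, -1.3]
finger_gap: 53.9
grasp_force: 42.9
```

Emit:
step_arm:
  slide:
    - [0.005,-0.003,0]
    - [0,0,-0.025]
    - [0,0,-0.03]
    - [0,0,-0.025]
    - [0,0,-0.01]
    - [0,0,0]
    - [0,0,0]
  twist: [0,0,0,0,0,0,0]
  jaw: [0,0,0,0,0,0,0]

```text
time_s: 15.92
tcp_pos: [643.3, 69.9, 53.3]
eef_rot: [0.765, 0.644, 0.001, 0.001]
force: [-0.2, -0.0, -1.5]
finger_gap: 53.5
grasp_force: 43.0
```

Emit:
step_arm:
  slide:
    - [-0.001,0,-0.003]
    - [0,0,0]
    - [0,0,0]
    - [0,0,0]
    - [0,0,0]
    - [0,0,0]
    - [0,0,0.04]
    - [0,0,0.05]
  twist: [0,0,0,0,0,0,0,0]
  jaw: [0,0,0,0.4,1,1,1,1]

```text
time_s: 16.92
tcp_pos: [640.6, 69.8, 139.2]
eef_rot: [0.765, 0.644, -0.001, -0.001]
force: [1.8, -0.3, -0.1]
finger_gap: 85.3
grasp_force: 0.0
```

Emit:
step_arm:
  slide:
    - [-0.027,-0.045,0.03]
    - [-0.027,-0.045,0.02]
    - [-0.027,-0.045,0]
    - [-0.027,-0.045,0]
    - [-0.027,-0.045,0]
    - [-0.027,-0.045,0]
    - [-0.027,-0.045,0]
    - [-0.027,-0.045,0]
    - [-0.005,-0.042,0]
    - [0,0,0]
  twist: [-3.2,-3.2,-3.2,-3.2,-3.2,-3.2,-3.2,-3.2,-3.1,0]
  jaw: [1,1,1,1,1,1,1,1,1,1]

```text
time_s: 18.18
tcp_pos: [419.9, -334.9, 189.2]
eef_rot: [0.902, 0.432, 0.0, 0.001]
force: [0.2, 0.8, -0.4]
finger_gap: 85.6
grasp_force: 0.0
```

```bash
python3 - <<'E'
from h import *
snapshot('top')
c,im=shot('wrist','pics/w5.png')
s=get_state();print(s['tcp_pos'],yaw(),s['time_s'])
E
```

```text
[ 420.2712661  -331.99191867  188.97956993] 51.44035846460034 18.275
```

View pics/w5.png

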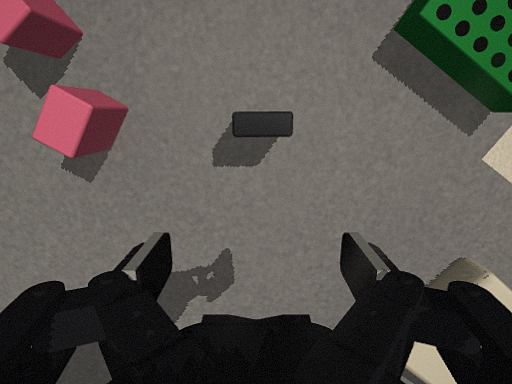

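The thin brick's top face is at (232,111) to (293,136), square to the gripper.

```bash
python3 - <<'E'
from h import *
c,im=load('pics/w5.png')
b=cv2.GaussianBlur(im,(3,3),0).max(2)
for t in(55,62,68): print(t,face(c,cv2.morphologyEx(blob(b<t,(262,123)),2,np.ones((7,7))),76))
print(plane(c,[(232.5,111.5),(292.5,111.5),(293,136.5),(233,136.5)],76).mean(0),get_state()['tcp_pos'])
E
```

```text
55 [ 458.6 -291.5   52.4   20.6  -38.6]
62 [ 458.6 -292.1   53.1   21.5  -38.6]
68 [ 458.3 -291.9   54.1   21.5  -38.6]
[ 459.46213248 -292.20179438   76.        ] [ 420.2712661  -331.99191867  188.97956993]
```

Emit:
step_arm:
  slide:
    - [0.019,0.02,-0.03]
    - [0.0195,0.02,-0.03]
    - [0,0,-0.04]
    - [0,0,-0.035]
    - [0,0,-0.017]
    - [0,0,0]
    - [0,0,0]
  twist: [0,0,0,0,0,0,0]
  jaw: [1,1,1,1,1,1,1]

```text
time_s: 19.15
tcp_pos: [459.6, -291.8, 38.0]
eef_rot: [0.901, 0.435, 0.0, 0.0]
force: [-0.1, 0.6, -0.3]
finger_gap: 85.4
grasp_force: 0.0
```

Emit:
step_arm:
  slide:
    - [0,0,0]
    - [0,0,0]
    - [0,0,0]
    - [0,0,0]
    - [0,0,0]
    - [0,0,0.02]
    - [0,0,0.04]
    - [0,0,0.05]
    - [0,0,0.04]
    - [0,0,0]
  twist: [0,0,0,0,0,0,0,0,0,0]
  jaw: [0.6,0.3,0,0,0,0,0,0,0,0]
  newtons: 40

```text
time_s: 20.4
tcp_pos: [460.6, -293.6, 190.5]
eef_rot: [0.901, 0.434, 0.001, 0.003]
force: [-0.3, -0.3, -1.0]
finger_gap: 53.8
grasp_force: 42.4
```

```bash
python3 - <<'E'
from h import *
c,im=shot('top','pics/t3.png');s=get_state();print(s['tcp_pos'],yaw(),s['finger_gap'])
cv2.imwrite('pics/t3c.png',cv2.resize(im[115:180,195:305],None,fx=7,fy=7,interpolation=cv2.INTER_CUBIC))
E
```

```text
[ 459.64093342 -292.83929173  188.49070002] 51.45080605321752 53.677227008510826
```

View pics/t3c.png

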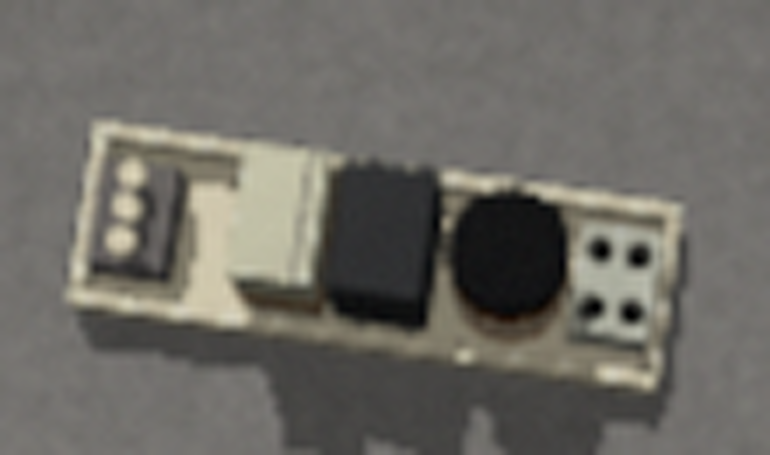

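The carton stands upright beside the thick brick. Its left edge runs from crop (245,150) to (232,275), and the rack's inner face from (188,170) to (176,280).

```bash
python3 - <<'E'
from h import *
c,im=load('pics/t3.png')
T=np.array([636.3,35.0]);d=np.array([.172,.985]);n=np.array([.985,-.172])
def tr(p,z):
    q=plane(c,np.float64(p)/7+[195,115]-.43,z)[:,:2]-T;return np.c_[q@n,q@d].round(1).tolist()
print('carton',tr([(245,150),(326,160),(318,290),(232,276)],90),'rack',tr([(187,170),(176,278)],36))
print('thick',tr([(345,162),(437,172),(425,322),(330,312)],82),'jar',tr([(509,250)],86))
print('tray',tr([(93,122),(683,206),(655,388),(68,300)],24),get_state()['tcp_pos'])
E
```

```text
carton [[21.8, 51.6], [22.5, 19.1], [-29.5, 14.2], [-28.9, 48.7]] rack [[21.4, 81.7], [-24.3, 79.0]]
thick [[24.4, 12.3], [25.7, -24.7], [-34.7, -29.1], [-36.2, 8.9]] jar [[-2.0, -57.9]]
tray [[38.3, 126.3], [38.6, -124.8], [-39.1, -124.4], [-38.2, 124.5]] [ 459.64093342 -292.83929173  188.49070002]
```

Emit:
step_arm:
  slide:
    - [0.0209,0.0438,0]
    - [0.0209,0.0438,0]
    - [0.0209,0.0438,0]
    - [0.0209,0.0438,0]
    - [0.0209,0.0438,0]
    - [0.0209,0.0438,0]
    - [0.0209,0.0438,0]
    - [0.021,0.0438,-0.02]
    - [0.021,0.0441,-0.03]
    - [0,0,0]
    - [0,0,0]
  twist: [3.2,3.2,3.2,3.2,3.2,3.2,3.2,3.2,3.05,0,0]
  jaw: [0,0,0,0,0,0,0,0,0,0,0]

```text
time_s: 21.82
tcp_pos: [646.4, 102.0, 136.0]
eef_rot: [0.765, 0.643, -0.001, -0.001]
force: [0.5, -0.5, -0.0]
finger_gap: 53.4
grasp_force: 42.3
```

Emit:
step_arm:
  slide:
    - [0.0015,0,-0.02]
    - [0,0,-0.03]
    - [0,0,-0.025]
    - [0,0,-0.012]
    - [0,0,0]
    - [0,0,0]
    - [0,0,0]
  twist: [0,0,0,0,0,0,0]
  jaw: [0,0,0,0,0,0,0]

```text
time_s: 22.7
tcp_pos: [649.5, 102.2, 51.2]
eef_rot: [0.765, 0.643, 0.001, 0.001]
force: [0.3, 0.4, -0.7]
finger_gap: 53.4
grasp_force: 42.3
```

Emit:
step_arm:
  slide:
    - [-0.001,0,-0.004]
    - [0,0,-0.002]
    - [0,0,0]
    - [0,0,0]
  twist: [0,0,0,0]
  jaw: [0,0,0,0]

```text
time_s: 23.2
tcp_pos: [647.6, 102.4, 44.0]
eef_rot: [0.765, 0.644, -0.0, -0.0]
force: [-0.4, -0.2, 0.0]
finger_gap: 53.6
grasp_force: 42.3
```

Emit:
step_arm:
  slide:
    - [0,0,0]
    - [0,0,0]
    - [0,0,0]
    - [0,0,0.04]
    - [0,0,0.05]
    - [-0.02,-0.003,0.04]
    - [-0.038,-0.006,0]
    - [-0.038,-0.005,0]
    - [-0.038,-0.005,0]
    - [-0.037,-0.005,0]
    - [0,0,0]
  twist: [0,0,0,0,0,6,7,7,7,6.9,0]
  jaw: [0.4,1,1,1,1,1,1,1,1,1,1]

```text
time_s: 24.58
tcp_pos: [474.5, 78.2, 174.3]
eef_rot: [0.544, 0.839, -0.0, -0.0]
force: [1.0, -0.1, -0.0]
finger_gap: 85.6
grasp_force: 0.0
```

```bash
python3 - <<'E'
from h import *
snapshot('scene')
c,im=shot('wrist','pics/w6.png')
s=get_state();print(s['tcp_pos'],yaw(),s['time_s'])
c,t=shot('top','pics/t4.png')
a=cv2.resize(t[115:180,195:305],None,fx=4,fy=4,interpolation=cv2.INTER_CUBIC)
o=np.zeros((384+260,512,3),np.uint8);o[:384]=im;o[384:,:440]=a;o=cv2.resize(o,None,fx=.93,fy=.93);cv2.imwrite('pics/m6.png',o[:600])
E
```

```text
[477.47224292  78.29443698 174.57957541] 113.93093808174861 24.675
```

View pics/m6.png

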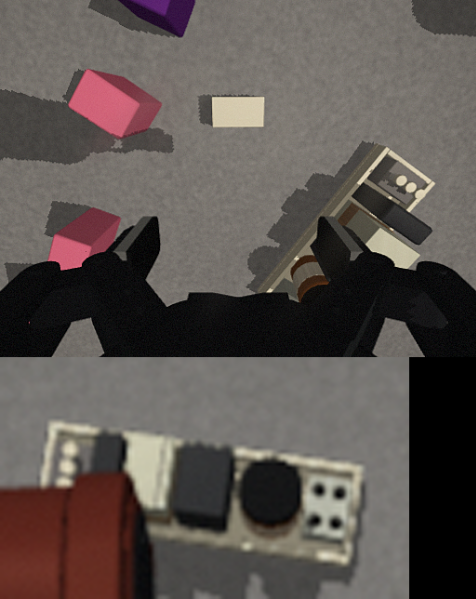

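The thin brick stands between carton and rack. The case lid is at about (238,112) in this montage, square to the gripper.

```bash
python3 - <<'E'
from h import *
c,im=load('pics/w6.png')
b=cv2.GaussianBlur(im,(3,3),0).min(2)
for t in(125,140): print(t,face(c,blob(b>t,(256,120)),26))
print(get_state()['tcp_pos'],yaw())
E
```

```text
125 [452.9 132.5  56.1  31.1  24. ]
140 [452.7 132.2  54.7  30.8  25.1]
[477.89862643  78.31589131 174.45545465] 113.9353584811634
```

Emit:
step_arm:
  slide:
    - [-0.0125,0.027,-0.03]
    - [-0.0125,0.027,-0.03]
    - [0,0,-0.04]
    - [0,0,-0.035]
    - [0,0,-0.02]
    - [0,0,-0.01]
    - [0,0,0]
    - [0,0,0]
  twist: [0,0,0,0,0,0,0,0]
  jaw: [1,1,1,1,1,1,1,1]

```text
time_s: 25.72
tcp_pos: [452.6, 132.4, 9.7]
eef_rot: [0.545, 0.839, 0.0, 0.0]
force: [0.3, 1.2, 0.5]
finger_gap: 85.5
grasp_force: 0.0
```

Emit:
step_arm:
  slide:
    - [0,0,-0.006]
    - [0,0,0]
    - [0,0,0]
    - [0,0,0]
    - [0,0,0]
    - [0,0,0]
  twist: [0,0,0,0,0,0]
  jaw: [1,0.5,0.2,0,0,0]
  newtons: 40

```text
time_s: 26.48
tcp_pos: [451.8, 132.3, 3.4]
eef_rot: [0.545, 0.839, 0.0, 0.0]
force: [-2.2, -0.1, 5.7]
finger_gap: 55.0
grasp_force: 42.9
```

Emit:
step_arm:
  slide:
    - [0,0,0.03]
    - [0,0,0.05]
    - [0,0,0.05]
    - [0.02,-0.014,0.05]
    - [0.04,-0.027,0.01]
    - [0.04,-0.027,0]
    - [0.04,-0.027,0]
    - [0.038,-0.027,0]
    - [0,0,0]
  twist: [0,0,0,-6,-7,-7,-7,-6.8,0]
  jaw: [0,0,0,0,0,0,0,0,0]

```text
time_s: 27.6
tcp_pos: [631.6, 8.2, 192.0]
eef_rot: [0.766, 0.643, -0.0, 0.0]
force: [0.9, 0.1, -0.6]
finger_gap: 55.1
grasp_force: 42.9
```

```bash
python3 - <<'E'
from h import *
snapshot('scene')
c,im=shot('wrist','pics/w7.png')
s=get_state();print(s['tcp_pos'],yaw(),s['time_s'],s['finger_gap'])
E
```

```text
[629.30957685  10.20349068 192.35614446] 80.217083902558 27.7 55.0340219898544
```

View pics/w7.png

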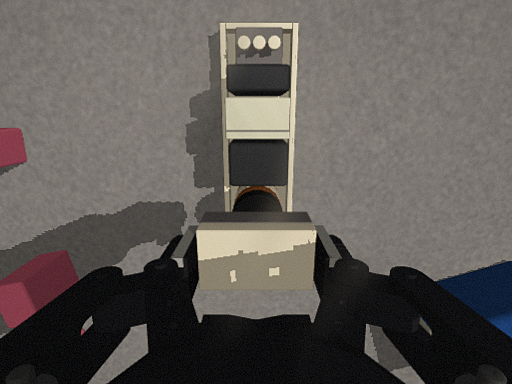

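The row is neat and square. The carton top is at (226,97) to (291,138), the thin brick top at (258,77), the thick brick at (258,162), and the case is held level.

```bash
python3 - <<'E'
from h import *
c,im=load('pics/w7.png')
print(im[90:146,258].max(1),im[115,215:300].max(1).tolist())
P=plane(c,[(225.5,97),(290,97),(290.5,138),(225.5,138)],90)[:,:2]
print(P.mean(0),np.linalg.norm(P-np.roll(P,1,0),axis=1),get_state()['tcp_pos'])
E
```

```text
[ 28  15  22  17   8  26 115 168 206 216 209 212 211 208 207 210 208 207
 209 208 209 206 206 210 209 210 209 209 205 204 206 207 212 205 206 205
 204 207 212 197 132 131 202 211 206 207 208 218 163  50  10  21  23  38
  50  45] [82, 87, 77, 81, 78, 75, 60, 128, 150, 144, 131, 192, 205, 202, 203, 201, 201, 202, 204, 197, 199, 203, 200, 205, 201, 202, 203, 205, 202, 209, 209, 210, 208, 204, 208, 210, 212, 205, 208, 209, 207, 207, 202, 210, 199, 209, 205, 205, 205, 211, 208, 208, 208, 208, 207, 210, 207, 208, 212, 211, 206, 207, 210, 206, 210, 207, 207, 212, 204, 209, 202, 207, 211, 218, 138, 198, 219, 223, 224, 234, 135, 118, 131, 135, 135]
[641.92728906  70.77012413] [33.38172198 53.06076929 33.38755674 55.47374851] [629.30957685  10.20349068 192.35614446]
```

Emit:
step_arm:
  slide:
    - [0.006,0.03,-0.01]
    - [0.0062,0.0304,-0.02]
    - [0,0,-0.03]
    - [0,0,-0.02]
    - [0,0,-0.01]
    - [0,0,0]
    - [0,0,0]
  twist: [0,0,0,0,0,0,0]
  jaw: [0,0,0,0,0,0,0]

```text
time_s: 28.58
tcp_pos: [642.4, 70.8, 104.2]
eef_rot: [0.765, 0.644, 0.001, 0.0]
force: [0.0, 0.3, 0.1]
finger_gap: 55.2
grasp_force: 43.0
```

Emit:
step_arm:
  slide:
    - [-0.0005,0,-0.006]
    - [0,0,-0.003]
    - [0,0,-0.001]
    - [0,0,0]
    - [0,0,0]
  twist: [0,0,0,0,0]
  jaw: [0,0,0,0,0]

```text
time_s: 29.2
tcp_pos: [641.4, 70.7, 93.4]
eef_rot: [0.765, 0.644, 0.0, 0.0]
force: [-1.9, 0.6, 5.3]
finger_gap: 55.0
grasp_force: 43.6
```

Emit:
step_arm:
  slide:
    - [0,0,0]
    - [0,0,0]
    - [0,0,0]
    - [0,0,0]
    - [0,0,0.04]
    - [0,0,0.06]
    - [-0.05,-0.03,0.02]
    - [-0.05,-0.03,0]
    - [-0.05,-0.03,0]
    - [-0.05,-0.03,0]
    - [0,0,0]
    - [0,0,0]
  twist: [0,0,0,0,0,0,0,0,0,0,0,0]
  jaw: [0.7,1,1,1,1,1,1,1,1,1,1,1]

```text
time_s: 30.7
tcp_pos: [442.1, -49.5, 213.6]
eef_rot: [0.765, 0.644, 0.001, 0.001]
force: [-0.7, -0.3, -0.6]
finger_gap: 85.3
grasp_force: 0.0
```

```bash
python3 - <<'E'
from h import *
c,t=shot('top','pics/t5.png');c,s=shot('scene','pics/s5.png')
a=cv2.resize(t[100:190,180:320],None,fx=4,fy=4,interpolation=cv2.INTER_CUBIC);b=cv2.resize(s[190:280,210:350],None,fx=4,fy=4,interpolation=cv2.INTER_CUBIC)
cv2.imwrite('pics/m7.png',cv2.resize(np.vstack([a,b]),None,fx=.83,fy=.83));print(get_state()['time_s'])
E
```

```text
30.8
```

View pics/m7.png

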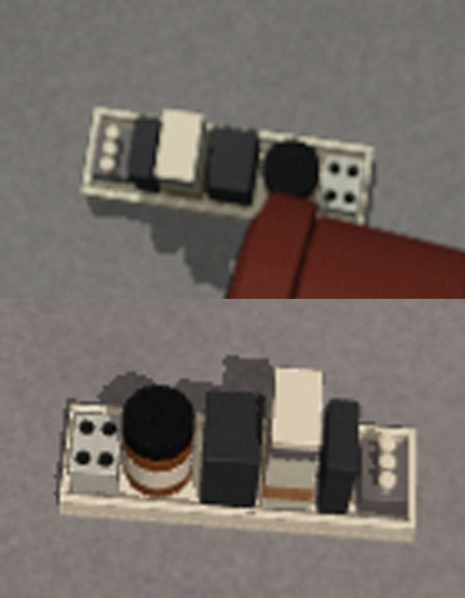

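Both views show all parts upright in the right order, with the case flat and square on the carton and the arm clear.

```bash
python3 -c "
from station import *
print(job_done())"
```

```text
the job is handed in; nothing more can be done
None
```

I handed the job in at about 31 s. The jar, thick brick, carton and thin brick stand upright in order between the cooling block and the tube rack. The case lies flat and centred on the carton. I didn't touch the beaker or the green rack, and no verdict came back when I handed it in.

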